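Index the brew stand's dripper carriage over the coffee cup

TASK

The next coffee is brewed into the wide porcelain cup with the handle, which is waiting on the brew stand. Pull up the index plunger on the dripper carriage, slide the carriage along its rail until the dripper is over that cup, and let the pin snap fully home in the hole there, so that the carriage is locked. Move it gently and never force the carriage against the seated pin, keep the dripper sitting level in its ring, leave the cups, jugs and the rest of the crockery where they are, and let go of the knob.

Things in the scene. Friction and masses are not known exactly. Their poses are not given: they have to be found in the camera images.
- stand: Pour-over brew stand, fixed on the counter: steel drip tray 200 mm (its x) by 500 mm (its y), slatted grille 30 mm above the counter; along its -x edge two uprights carry a level rail parallel to its y axis. Origin: centre of the tray's underside. In its frame the rail, pin and knob lie at x = -75 mm, dripper and vessels at x = +35 mm; the three brewing places are at y = -60, +45, +150 mm.
- rail_mid (a point): middle of the rail, on top of its steel index strip (158 mm above the counter). The strip has a 38 mm park slot at the stand's y = -165 mm and one round hole, 9.7 mm wide, 8 mm deep, per brewing place, nominally at y = -60, +45, +150 mm. It is clamped in slotted screw holes and sits up to 12 mm off along the rail, either way, unknown: find the hole by feel.
- carriage (a joint): travel of the aluminium carriage (46 by 60 mm, top 172 mm above the counter) along the stand's +y, in m; 0 = pin at the nominal park slot, where it starts within 2 mm; brewing places nominally at 0.105, 0.210, 0.315 (true holes up to 0.012 off); range -0.012 to 0.335. It slides with 2 to 5 N, stays where it is left and carries the dripper's ring.
- plunger (a joint): lift of the spring-loaded index plunger (pin, stem and knob in one), in m: 0 = pin home, 7 mm deep in slot or hole; about 0.007 = pin riding on the strip's top face; 0.010 = pulled to its stop. The spring drives it down with about 7 N at 0, 11 N at the stop; it does not stay up by itself. Lifted above 0.007 the carriage is free to slide.
- pin_tip (a point): centre of the index pin's lower end, hidden under the carriage. The pin is 8 mm across with a chamfered end. With the knob let go it rides on the strip while the carriage is pushed along, snaps down by itself over a hole (play 0.85 mm either way) and then blocks the carriage, felt as a sudden stop.
- knob (a point): middle of the black pull knob's cylindrical head on top of the carriage: upright axis, 28 mm wide, from 10.5 mm below to 12.5 mm above this point; below it a neck 20 mm wide; carriage top 40 mm below. 211 mm above the counter with the pin home. Dripper rim 54 mm from its axis towards the stand's +x. The head can be gripped, or pushed sideways with a finger to move the carriage.
- outlet (a point): centre of the underside of the white ceramic cone dripper (93 mm tall, rim 112 mm, flange 100 mm wide, about 350 g), sitting loose with 4 mm play in the carriage's ring, 110 mm from the pin's axis towards the stand's +x; the carriage takes it along. Its top is 228 mm above the counter. Its z axis points up. It starts at the park end.
- ring (a point): centre of the carrier ring's top face, 147 mm above the counter, on which the dripper's flange rests; the outlet is 12 mm below it.
- cup_mouth (a point): centre of the mouth of the wide porcelain cup, 88 mm across, 62 mm tall, with a loop handle: the one to brew into. It stands on one of the three brewing places (any of them), within 5 mm of its centre.
- jug: pear-shaped porcelain jug without a handle, 84 mm tall, 78 mm wide, on another of the three places; origin at the centre of its underside. To be left alone.
- glass: tall straight glass tumbler, 95 mm tall, 68 mm wide, on the remaining place; origin at the centre of its underside. To be left alone.
- espresso_a: an espresso cup on its saucer with a spoon, on the service tray at the left; origin at the centre of its underside. To be left alone.
- tamper: steel coffee tamper, 86 mm tall, standing on the counter at the right; origin at the centre of its underside. To be left alone.
Not all that is in view belongs to the job. Leave any turquoise or yellow look-alike of the part that bears outlet alone. What is shaped like the part that bears cup_mouth but black is not meant.

How it is judged:
By the outcome, as a careful person would: the job done as asked, in the order asked, and still so for the second after the job is handed in, with the robot touching nothing.
It also fails if it takes over 45 s, if anything falls off the work surface, if the arm or the gripper's body presses on something with over 40 N, if the wrist force passes 120 N, or if a joint passes its speed limit or range.

ROBOT

A 7-joint arm with a two-finger parallel gripper is mounted at the origin on the work surface. World frame = base frame: x ahead of the robot, y to its left, z up, the work surface at z = 0. Lengths are in m, angles in degrees, forces in N, time in s.
With the tool pointing down it reaches from about 0.4 to 0.9 m from the base axis. Payload 5.6 kg.
Tool frame: the origin (TCP) lies at the very end of the fingers, on their centre line; the grasp point (between the pads) lies 19 mm behind it; y points along the fingers, z is the direction in which the jaws open and shut, and the axes are right-handed (so a half turn about y gives the same grasp; the last joint's range is limited). The gripper opens to 92 mm and grips with 3 to 60 N. Pads are 20 mm wide; open, the fingers measure 128 mm over their backs; the gripper's body (75 mm by 189 mm) begins 69 mm behind the grasp point.
Start: joints at [-73.396, 26.786, -0.665, 91.828, 0.344, 61.387, -3.226], TCP at [0.212, 0.614, 0.183] pointing down, gripper open.
Joint ranges: [-144.91, 144.91], [-17.63, 115.5], [-89.93, 88.59], [15.96, 139.68], [-74.01, 254.01], [8.47, 105.57], [-167.45, 167.45]. Speed limits (degrees/s): [147.25, 147.25, 180, 180, 180, 180, 180].

INTERFACE

Orientations are given as [roll, pitch, yaw] about the fixed x, y, z axes, in that order (R = Rz(yaw) Ry(pitch) Rx(roll)).
In Python, from rig import move_to, servo_line, movej, release, close_gripper, hold, solve_ik, sense, get_image, camera_params, Unreachable, hand_in gives the robot as it stands. Calls block until the motion is done:
- move_to(position, orientation): joint-space move of the TCP to a pose.
- servo_line(position, frame=None, v=0.15, max_force=None): straight line of the TCP; frame=None keeps the orientation; v is the mean speed in m/s. With max_force (N) it stops when the force on the tool has changed by that much, and returns True; else False.
- movej(angles): joint-space move.
- release() and close_gripper(effort=None): open the fingers fully, or close them until they stop; effort is the grip in N (None keeps the last).
- hold(seconds).
- solve_ik(position, orientation): joint angles nearest the present ones, or None.
- sense(): the state.
- get_image(name): name is "side" or "top" or "wrist"; returns the picture (480x640x3 uint8, red, green, blue); there is no depth.
- camera_params(name): a dict with "camera_matrix" (3x3 intrinsics, pixels), "position" and "attitude" of the camera in the world. Camera axes: x right, y down, z forward; pixel columns grow to the right and rows downward; lengths in m; the calibration is good to about 2 mm. A picture is of the moment at which its call begins: read the wrist's pose just before it. camera_params takes no time and is no camera call; for the wrist camera it gives the pose at the moment of the call.
A pose or a line that the arm cannot do raises Unreachable and nothing moves.
- hand_in(): hands the job in, once; it reports no verdict.
The state is a dict: "time": time; "qpos": joint angles; "dq": joint speeds; "joint_torque": joint torques, N m; "eef_pos": TCP position; "tcp_rot": TCP orientation; "contact_force": force on the tool from outside, world axes, zero at the start; "ft_torque": the same for the moment, N m; "opening": opening from 0.0 (shut) to 1.0 (fully open).
Only numpy, scipy, OpenCV 4.12 (cv2) and the standard library are available. Lean on these libraries where they do the work, as an engineer would, in place of code of your own. Each camera call takes 0.05 s, during which the arm holds its last target.

## Working session

There is one attempt and no reset: what is moved stays moved. The work goes in short steps, each a Python script; the robot and the scene stay as the last script left them, time stands still between calls to the robot, and variables do not carry over. Pictures are saved under pics/ and viewed, and the job is handed in when it is done.

```bash
ls; mkdir -p pics; python3 - <<'E'
from rig import *
import cv2
for n in("side","top","wrist"):
    p=camera_params(n);print(n,p)
    cv2.imwrite(f"pics/{n}0.png",get_image(n)[:,:,::-1])
s=sense();print(s)
E
```

```text
pics
side {'camera_matrix': array([[549.38518691,   0.        , 320.11262375],
       [  0.        , 549.38518691, 244.77310663],
       [  0.        ,   0.        ,   1.        ]]), 'position': array([ 0.41650216, -0.86696077,  1.21807325]), 'attitude': array([-140.59796434,    0.32079341,   -6.41190063])}
top {'camera_matrix': array([[588.63241504,   0.        , 329.9018325 ],
       [  0.        , 588.63241504, 244.01098438],
       [  0.        ,   0.        ,   1.        ]]), 'position': array([ 0.26946729, -0.01099474,  1.84089372]), 'attitude': array([-171.37160897,    0.73149743,  -91.32214634])}
wrist {'camera_matrix': array([[417.23223266,   0.        , 319.3095193 ],
       [  0.        , 417.23223266, 240.31493406],
       [  0.        ,   0.        ,   1.        ]]), 'position': array([0.13845197, 0.63915485, 0.38395443]), 'attitude': array([1.63954937e+02, 1.45456950e-01, 7.08595219e+01])}
{'time': 0.15, 'qpos': array([-73.39654666,  26.82530657,  -0.66460432,  91.86612512,
         0.34485853,  61.38900891,  -3.22450379]), 'dq': array([ 0.01204725, -0.04537352,  0.02847103, -0.11096452, -0.00085092,
        0.09975722, -0.01401607]), 'joint_torque': array([ 1.99442406e-04, -5.20954657e+01, -1.29259320e-02, -2.43979222e+01,
       -5.67593565e-02,  1.52580917e-02,  1.04777180e-04]), 'eef_pos': array([0.21225288, 0.61385809, 0.18246839]), 'tcp_rot': array([-9.00781878e+01, -7.01868950e-03, -1.90693098e+01]), 'contact_force': array([-0.64239706, -0.85347272,  0.05817382]), 'ft_torque': array([ 0.04511306,  0.01325313, -0.04258676]), 'opening': 1.000087123705232}
```

View pics/side0.png

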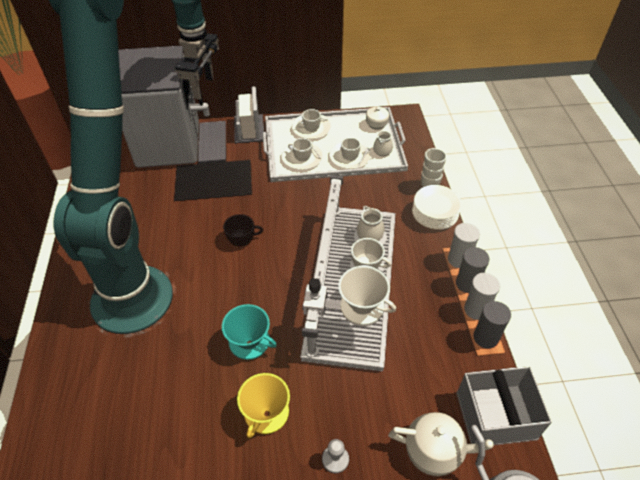

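View pics/top0.png

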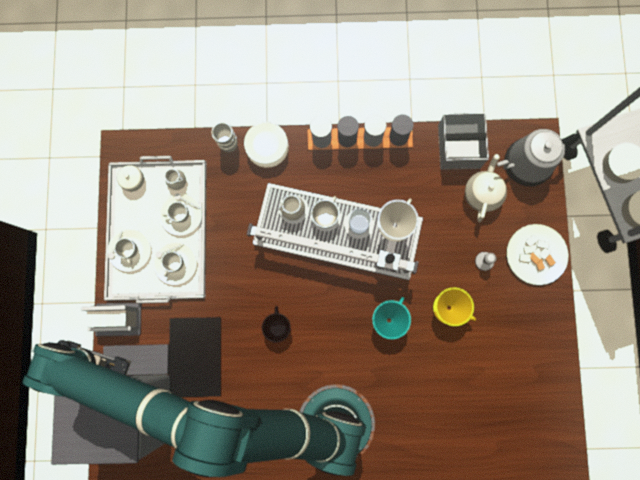

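```bash
python3 - <<'E'
import cv2
a=cv2.imread("pics/top0.png")[170:290,235:435];cv2.imwrite("pics/top0c.png",cv2.resize(a,None,fx=4,fy=4,interpolation=cv2.INTER_CUBIC))
a=cv2.imread("pics/side0.png")[170:380,280:420];cv2.imwrite("pics/side0c.png",cv2.resize(a,None,fx=2.8,fy=2.8,interpolation=cv2.INTER_CUBIC))
E
```

```text
(no output)
```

View pics/top0c.png

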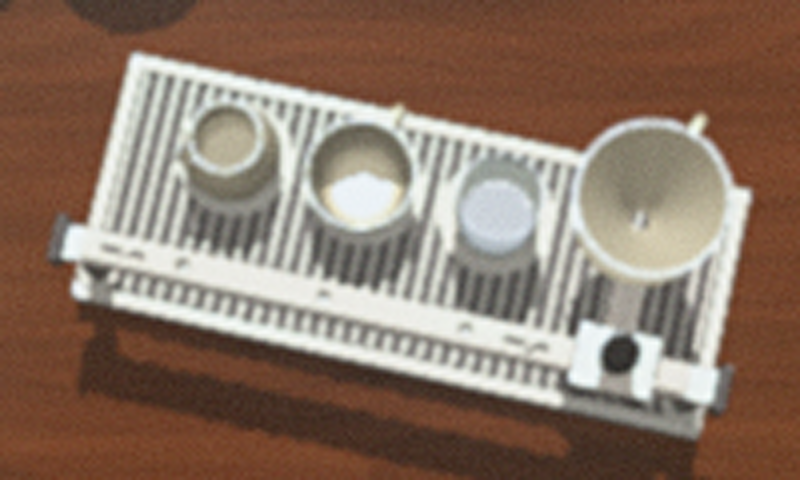

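View pics/side0c.png

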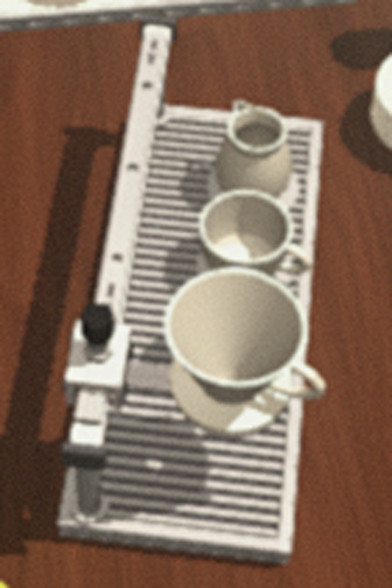

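```bash
cat > h.py <<'E'
import numpy as np
from rig import *
from scipy.spatial.transform import Rotation as Ro
def ray(n,u,v,z):
    p=camera_params(n);K=p["camera_matrix"];R=Ro.from_euler('xyz',p["attitude"],degrees=True).as_matrix()
    d=R@np.linalg.solve(K,[u,v,1]);o=p["position"];return o+d*(z-o[2])/d[2]
def proj(n,P):
    p=camera_params(n);K=p["camera_matrix"];R=Ro.from_euler('xyz',p["attitude"],degrees=True).as_matrix()
    c=K@(R.T@(np.array(P)-p["position"]));return c[:2]/c[2]
E
python3 - <<'E'
from h import *
def T(cx,cy,z): return ray("top",235+(cx+.5)/4-.5,170+(cy+.5)/4-.5,z)
def S(cx,cy,z): return ray("side",280+(cx+.5)/2.8-.5,170+(cy+.5)/2.8-.5,z)
np.set_printoptions(precision=4,suppress=True)
print("knob",T(621,353,.217),S(98,322,.2175))
hs=[T(*p,.158) for p in((465,327),(323,293),(181,262))];print("holes top",hs)
hs2=[S(*p,.158) for p in((117,257),(133,167),(147,85))];print("holes side",hs2)
for h in(hs,hs2):
    print(np.linalg.norm(h[1]-h[0]),np.linalg.norm(h[2]-h[1]),np.degrees(np.arctan2(*(h[2]-h[0])[:2])))
print("cup rim",T(361,176,.092),S(246,232,.092)) 
print("jug",T(228,140,.114),"glass",T(500,193,.125))
print("tray corners",T(137,57,.03),T(750,192,.03), S(165,108,.03),S(322,122,.03))
print("drip",T(652,199,.228),S(236,330,.228))
E
```

```text
knob [ 0.4732 -0.1616  0.217 ] [ 0.4779 -0.1623  0.2175]
holes top [array([ 0.5023, -0.0554,  0.158 ]), array([0.5297, 0.0465, 0.158 ]), array([0.555 , 0.1491, 0.158 ])]
holes side [array([ 0.5052, -0.0536,  0.158 ]), array([0.5315, 0.0478, 0.158 ]), array([0.5572, 0.1493, 0.158 ])]
0.10556191767468051 0.10566256325100834 14.449026344379398
0.10471655102156074 0.10471020650456475 14.369411067083867
cup rim [0.6288 0.0183 0.092 ] [0.634  0.0124 0.092 ]
jug [0.6543 0.1171 0.114 ] glass [ 0.6065 -0.0851  0.125 ]
tray corners [0.742  0.1945 0.03  ] [ 0.621  -0.2844  0.03  ] [0.5889 0.2363 0.03  ] [0.7496 0.1972 0.03  ]
drip [ 0.5793 -0.1862  0.228 ] [ 0.5837 -0.1898  0.228 ]
```

```bash
python3 - <<'E'
from h import *
import cv2
yaw=-14.4
q=solve_ik([.4755,-.162,.36],[-90,0,yaw]);print(q, solve_ik([.53,.05,.2],[-90,0,yaw]))
servo_line([.212,.614,.36],v=.25)
move_to([.4755,-.162,.36],[-90,0,yaw])
s=sense();print(s['time'],s['eef_pos'],s['tcp_rot'],s['contact_force'])
print(proj("wrist",[.4755,-.162,.217]),proj("wrist",[.5306,.0472,.158]))
cv2.imwrite("pics/w1.png",get_image("wrist")[:,:,::-1])
cv2.imwrite("pics/t1.png",get_image("top")[:,:,::-1])
E
```

```text
[-39.91329094   3.60500998  59.12314977 100.94829551  -3.17222076
  77.21880187  95.4623171 ] [-29.5142366   14.5839796   24.34877027 108.66100949  -7.01641357
  58.19697272  73.44837603]
3.8917 [ 0.47588831 -0.16117882  0.3599612 ] [-9.00143709e+01  4.31711064e-03 -1.43101666e+01] [-0.00418369 -0.1431359  -0.02280077]
[319.34725339 216.25359705] [539.81510056 204.44845554]
```

View pics/w1.png

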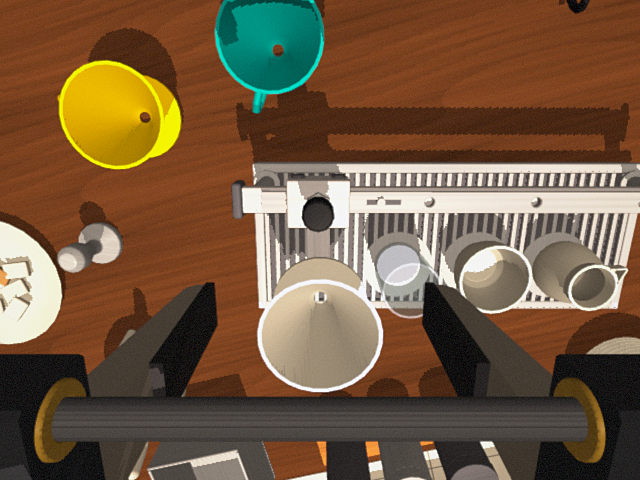

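```bash
python3 - <<'E'
from h import *
import cv2
a=cv2.imread("pics/w1.png")[160:260,230:430];cv2.imwrite("pics/w1c.png",cv2.resize(a,None,fx=4,fy=4,interpolation=cv2.INTER_CUBIC))
a=cv2.imread("pics/w1.png")[160:320,380:640];cv2.imwrite("pics/w1d.png",cv2.resize(a,None,fx=3,fy=3,interpolation=cv2.INTER_CUBIC))
E
```

```text
(no output)
```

View pics/w1c.png

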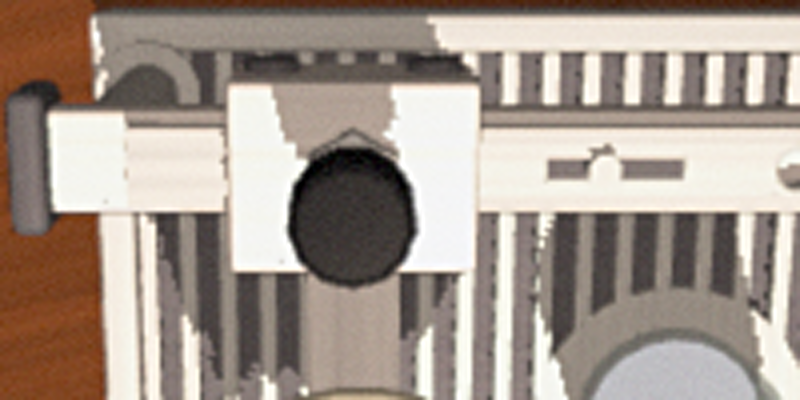

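View pics/w1d.png

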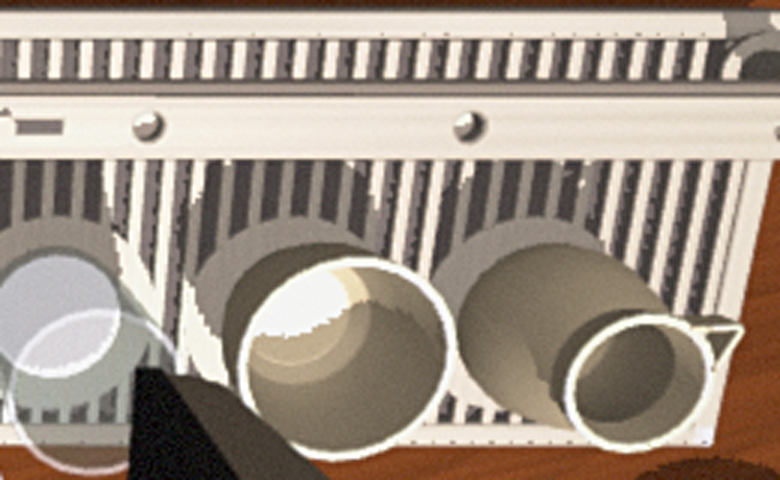

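```bash
python3 - <<'E'
from h import *
np.set_printoptions(precision=4,suppress=True)
k=ray("wrist",230+353/4,160+213/4,.2235)
h1=ray("wrist",380+147/3,160+125/3,.158);h2=ray("wrist",380+469/3,160+126/3,.158)
d=h2-h1;L=np.linalg.norm(d);print(k,h1,h2,L,np.degrees(np.arctan2(d[0],d[1])),(h2-k)@d/L)
c=ray("wrist",380+347/3,160+357/3,.092);print(c,(c-k)[:2]@d[:2]/L)
E
```

```text
[ 0.4713 -0.1621  0.2235] [ 0.5008 -0.0578  0.158 ] [0.5273 0.0439 0.158 ] 0.10516682410980903 14.567443459357817 0.21346740164645245
[0.6302 0.0168 0.092 ] 0.2130786482881824
```

```bash
python3 - <<'E'
from h import *
import cv2
np.set_printoptions(precision=4,suppress=True)
k=np.array([.474,-.162]);o=[-90,0,-14.5]
print(servo_line([*k,.30],frame=o,v=.15)); print(servo_line([*k,.192],v=.08,max_force=6))
s=sense();print(s['time'],s['eef_pos'],s['contact_force'])
close_gripper(25)
s=sense();print(s['time'],s['eef_pos'],s['contact_force'],s['opening'])
cv2.imwrite("pics/s2.png",get_image("side")[:,:,::-1])
cv2.imwrite("pics/w2.png",get_image("wrist")[:,:,::-1])
E
```

```text
False
False
6.0417 [ 0.4744 -0.1621  0.1924] [-0.9678  0.4652  0.3143]
7.3917 [ 0.4751 -0.1626  0.193 ] [-0.3501 -0.3276  6.2896] 0.005007651712531892
```

View pics/w2.png

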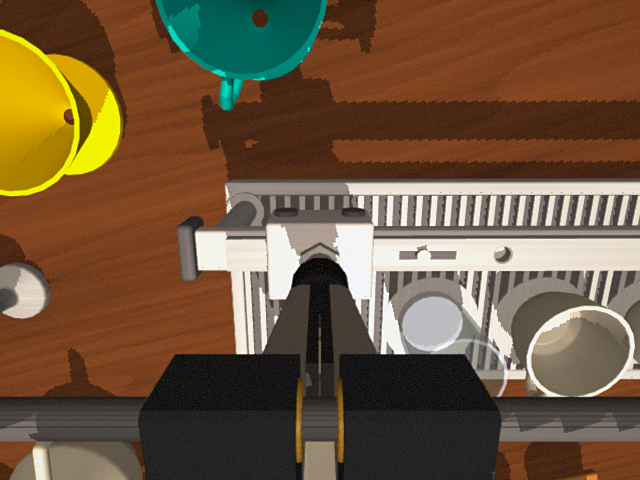

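View pics/s2.png

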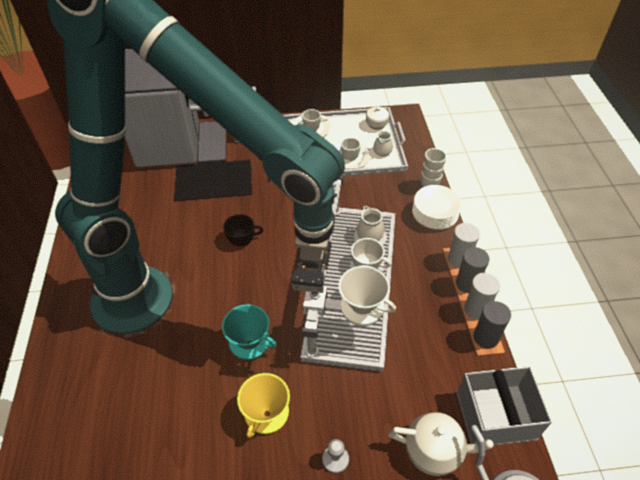

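```bash
python3 - <<'E'
from h import *
import cv2
np.set_printoptions(precision=4,suppress=True)
a=cv2.imread("pics/w2.png")[190:370,220:420];cv2.imwrite("pics/w2c.png",cv2.resize(a,None,fx=3.3,fy=3.3,interpolation=cv2.INTER_CUBIC))
p=camera_params("wrist");s=sense();print(p['position'],s['eef_pos'],s['tcp_rot'],s['opening'])
for z in(.172,.192,.211,.2235):print(z,proj("wrist",[.4745,-.1622,z]))
print(proj("wrist",s['eef_pos']))
E
```

```text
[ 0.3989 -0.1434  0.3944] [ 0.475  -0.1626  0.193 ] [-89.998   -0.131  -14.5079] 0.006141584030823343
0.172 [321.0781 263.1305]
0.192 [321.1991 275.9086]
0.211 [321.3358 290.3461]
0.2235 [321.4404 301.3907]
[320.7268 277.7406]
```

View pics/w2c.png

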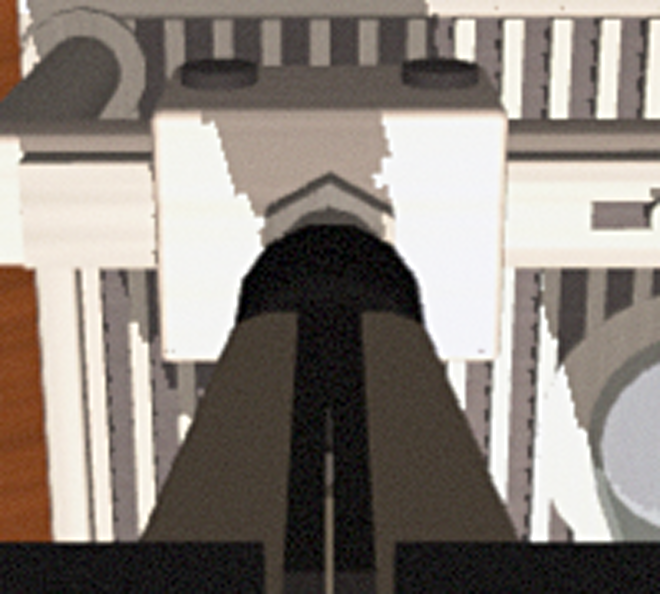

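```bash
python3 - <<'E'
from h import *
import cv2
np.set_printoptions(precision=4,suppress=True)
a=cv2.imread("pics/s2.png")[200:380,260:420];cv2.imwrite("pics/s2c.png",cv2.resize(a,None,fx=3.3,fy=3.3,interpolation=cv2.INTER_CUBIC))
for P in([.4745,-.1622,.2235],[.4745,-.1622,.2005],[.475,-.1626,.193]): print((proj("side",P)-[260,200])*3.3)
E
```

```text
[175.2854 274.652 ]
[175.8067 294.2569]
[176.7608 300.9383]
```

View pics/s2c.png

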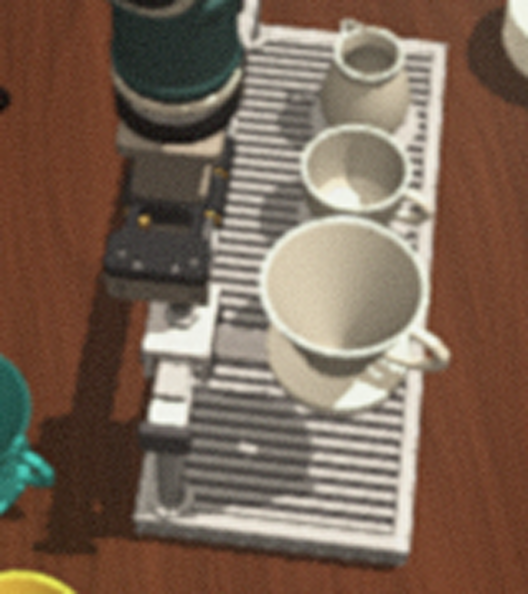

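```bash
python3 - <<'E'
from h import *
import cv2
np.set_printoptions(precision=4,suppress=True)
release()
s=sense();print(s['time'],s['eef_pos'],s['contact_force'],s['opening'])
cv2.imwrite("pics/w3.png",get_image("wrist")[:,:,::-1])
for z in(.172,.2005,.2235):print(z,proj("wrist",[.4745,-.1622,z]))
E
```

```text
8.8667 [ 0.474 -0.162  0.192] [ 0.0623  0.0569 -0.4931] 1.000696236644931
0.172 [320.5174 265.7293]
0.2005 [320.6229 284.9304]
0.2235 [320.7308 304.5673]
```

View pics/w3.png

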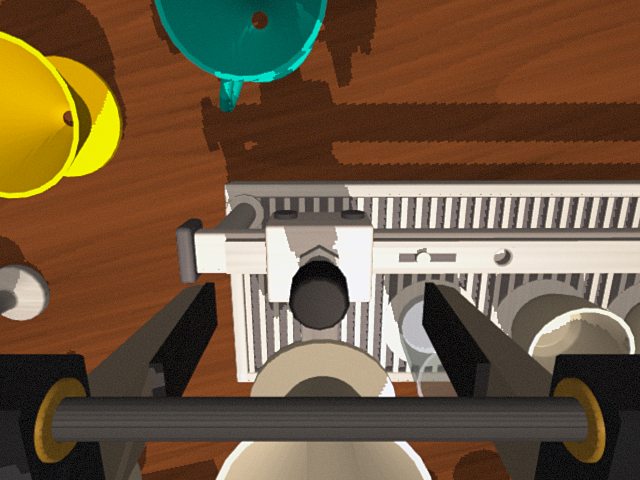

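```bash
python3 - <<'E'
from h import *
import cv2
np.set_printoptions(precision=4,suppress=True)
print(servo_line([.4735,-.1622,.166],v=.06,max_force=5))
s=sense();print(s['time'],s['eef_pos'],s['contact_force'],s['opening'])
cv2.imwrite("pics/w4.png",get_image("wrist")[:,:,::-1])
for z in(.172,.2005,.2235):print(z,proj("wrist",[.4735,-.1622,z]))
E
```

```text
False
9.5 [ 0.4733 -0.1624  0.1658] [-0.2804 -0.8322  0.3725] 0.9976563254945696
0.172 [321.1913 281.7928]
0.2005 [321.3945 306.0628]
0.2235 [321.6092 331.7051]
```

View pics/w4.png

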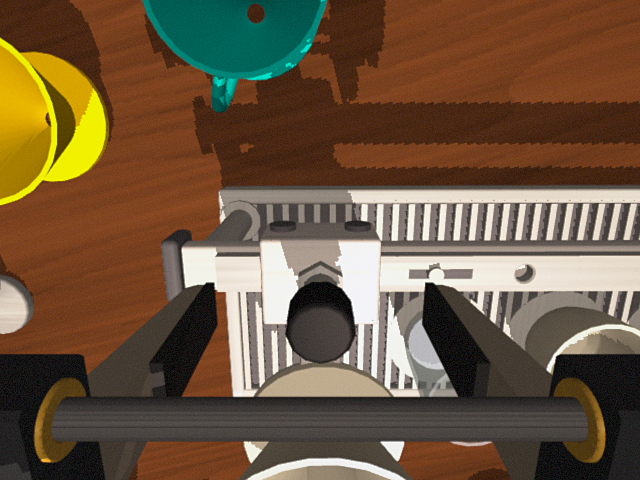

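```bash
python3 - <<'E'
from h import *
import cv2
np.set_printoptions(precision=4,suppress=True)
print(servo_line([.4735,-.1622,.161],v=.04,max_force=5))
close_gripper(35)
s=sense();print(s['time'],s['eef_pos'],s['contact_force'],s['opening'])
cv2.imwrite("pics/w5.png",get_image("wrist")[:,:,::-1])
E
```

```text
False
10.8167 [ 0.4735 -0.1621  0.161 ] [-0.3689 -0.0194 -0.0756] 0.29969311640972923
```

View pics/w5.png

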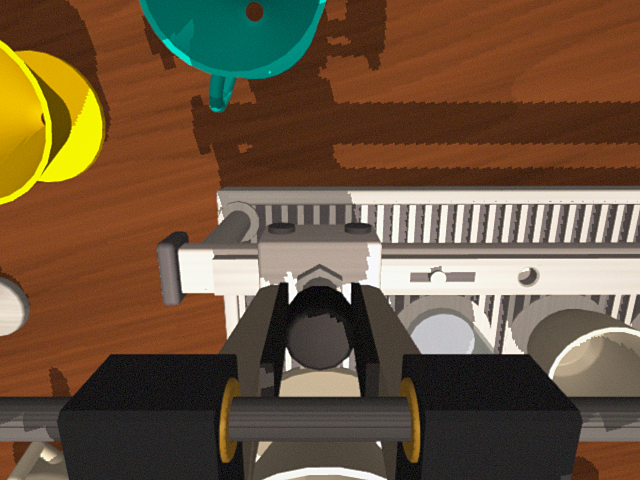

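The head is held (opening 0.30 = 28 mm). Now the pull.

```bash
python3 - <<'E'
from h import *
import cv2
np.set_printoptions(precision=4,suppress=True)
s=sense();p0=s['eef_pos'];np.save('p0.npy',p0)
print(servo_line([p0[0],p0[1],p0[2]+.0088],v=.015,max_force=20))
s=sense();print(s['time'],s['eef_pos']-p0,s['contact_force'],s['opening'])
hold(.1)
s=sense();print(s['time'],s['eef_pos']-p0,s['contact_force'],s['opening'])
E
```

```text
False
11.6 [-0.0001  0.      0.0087] [  3.387   -1.6253 -10.3287] 0.29146377384019123
11.7 [-0.0001  0.      0.0087] [  2.3173  -0.6436 -10.7169] 0.29771004953891367
```

```bash
python3 - <<'E'
from h import *
np.set_printoptions(precision=4,suppress=True)
p0=np.load('p0.npy');a=np.radians(14.45);d=np.array([np.sin(a),np.cos(a),0]);n=np.array([np.cos(a),-np.sin(a),0])
def st():
    s=sense();r=s['eef_pos']-p0;f=s['contact_force'];print(s['time'],"along %.4f cross %.4f z %.4f"%(r@d,r@n,r[2]),"F al %.1f cr %.1f z %.1f"%(f@d,f@n,f[2]),s['opening'])
b=p0+[0,0,.0088]
print(servo_line(b+d*.03,v=.04,max_force=12));st()
print(servo_line(b+d*.193,v=.07,max_force=12));st()
E
```

```text
False
12.6 along 0.0311 cross -0.0002 z 0.0087 F al 1.7 cr 2.2 z -11.3 0.2956839166219211
False
15.075 along 0.1930 cross -0.0002 z 0.0087 F al -1.3 cr -0.9 z -11.9 0.2997928747341708
```

```bash
python3 - <<'E'
from h import *
import cv2
np.set_printoptions(precision=4,suppress=True)
p0=np.load('p0.npy');a=np.radians(14.45);d=np.array([np.sin(a),np.cos(a),0]);n=np.array([np.cos(a),-np.sin(a),0])
def st():
    s=sense();r=s['eef_pos']-p0;f=s['contact_force'];print(s['time'],"along %.4f cross %.4f z %.4f"%(r@d,r@n,r[2]),"F al %.1f cr %.1f z %.1f"%(f@d,f@n,f[2]),s['opening'])
b=p0+d*.193
print(servo_line(b+[0,0,.0069],v=.015,max_force=9));st()
release();st()
cv2.imwrite("pics/w6.png",get_image("wrist")[:,:,::-1])
E
```

```text
False
15.35 along 0.1930 cross -0.0002 z 0.0071 F al -1.0 cr -2.8 z -6.4 0.29915898581513234
16.3917 along 0.1930 cross -0.0000 z 0.0069 F al 0.4 cr 0.0 z 0.8 0.9986643000302716
```

View pics/w6.png

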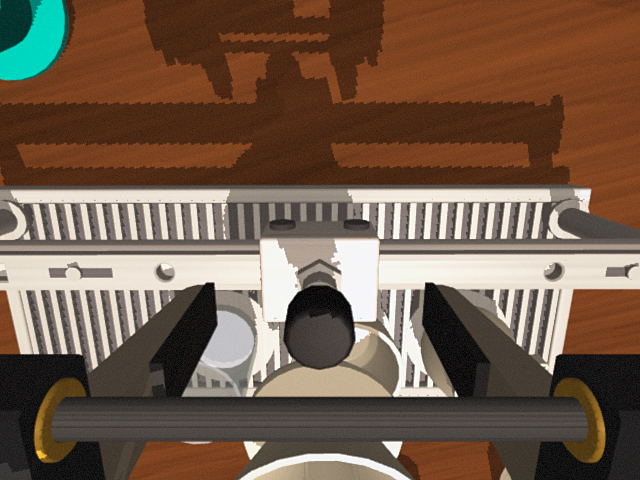

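```bash
python3 - <<'E'
from h import *
import cv2
p0=np.load('p0.npy');a=np.radians(14.45);d=np.array([np.sin(a),np.cos(a),0]);n=np.array([np.cos(a),-np.sin(a),0])
def st():
    s=sense();r=s['eef_pos']-p0;f=s['contact_force'];print(s['time'],"along %.4f cross %.4f z %.4f"%(r@d,r@n,r[2]),"F al %.1f cr %.1f z %.1f"%(f@d,f@n,f[2]),s['opening']);return r@d
b=p0+[0,0,.002]
print(servo_line(b+d*(.193+.027),v=.06,max_force=6));st()
print(servo_line(b+d*(.193+.046),v=.025,max_force=11));st()
r=servo_line(b+d*(.193+.062),v=.012,max_force=7);print(r);x=st()
cv2.imwrite("pics/w7.png",get_image("wrist")[:,:,::-1])
if r:
    servo_line(b+d*(x-.02),v=.06);st()
    cv2.imwrite("pics/w8.png",get_image("wrist")[:,:,::-1])
E
```

```text
False
17.05 along 0.2200 cross -0.0000 z 0.0019 F al 0.5 cr 0.1 z 0.4 0.9962349483700136
False
17.9583 along 0.2394 cross 0.0001 z 0.0021 F al -2.0 cr 0.6 z 1.8 1.001561633519533
True
18.8083 along 0.2469 cross -0.0005 z 0.0013 F al -0.8 cr 0.8 z 0.5 1.0018040055077224
19.3167 along 0.2266 cross 0.0001 z 0.0021 F al 0.2 cr 0.4 z 0.2 0.9968502501171485
```

```bash
ls pics
```

```text
s2.png
s2c.png
side0.png
side0c.png
t1.png
top0.png
top0c.png
w1.png
w1c.png
w1d.png
w2.png
w2c.png
w3.png
w4.png
w5.png
w6.png
w7.png
w8.png
wrist0.png
```

View pics/w8.png

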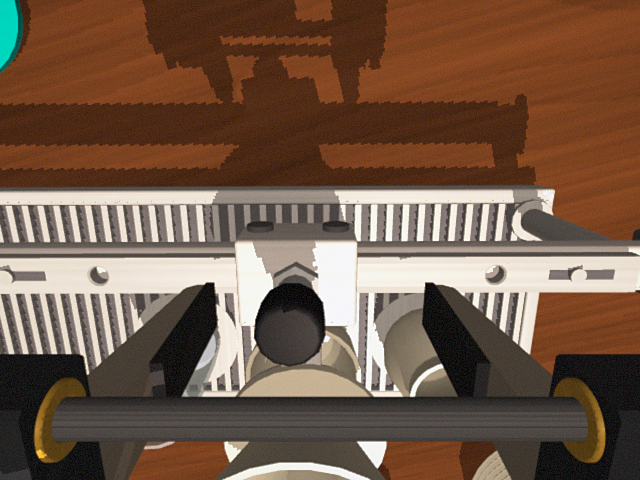

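```bash
python3 - <<'E'
from h import *
import cv2
a=np.radians(14.45);d=np.array([np.sin(a),np.cos(a),0])
p=sense()['eef_pos']
servo_line([p[0],p[1],.26],v=.12)
servo_line(np.array([.47589,-.16118,.35996])+d*.2138,v=.15)
s=sense();print(s['time'],s['eef_pos'],s['tcp_rot'],s['contact_force'])
w=get_image("wrist")[:,:,::-1];cv2.imwrite("pics/w9.png",w)
a1=cv2.imread("pics/w1.png")[160:400,230:410];b1=w[160:400,230:410]
cv2.imwrite("pics/cmp.png",cv2.resize(np.hstack([a1,b1]),None,fx=2.2,fy=2.2,interpolation=cv2.INTER_CUBIC))
cv2.imwrite("pics/s9.png",get_image("side")[:,:,::-1])
E
```

```text
21.15 [0.5287114  0.04609636 0.35903749] [-90.3306925    0.17013353 -14.55844766] [-0.62947488 -0.72875483  0.90192014]
```

View pics/w9.png

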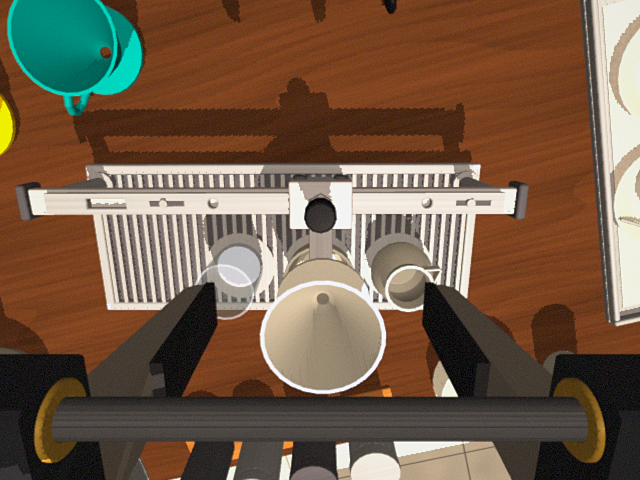

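View pics/cmp.png

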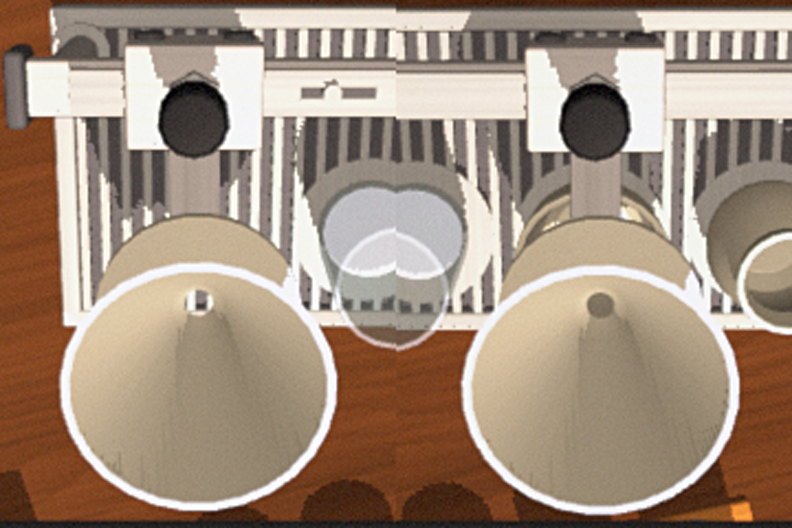

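View pics/s9.png

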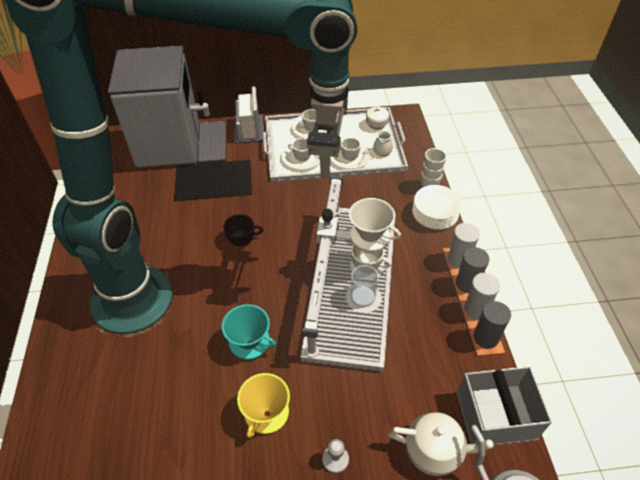

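```bash
python3 - <<'E'
from h import *
hold(.3);s=sense();print(s['time'],s['contact_force'],hand_in())
E
```

```text
the job is handed in; nothing more can be done
21.55 [-0.28991091  0.17762154  0.22571056] None
```

The dripper carriage is locked over the wide porcelain cup with the handle, which stands on the middle place (nominal 0.210 m). I handed the job in at 21.6 s; no verdict was reported.

**What I did:**
- I gripped the knob with the jaws along the rail and lifted the plunger 8.7 mm, against about 11 N of spring force.
- I slid the carriage 0.193 m, lowered the pin onto the strip and let go of the knob.
- I pushed the head gently with one finger. The carriage stopped suddenly about 0.214 m from the start, at a 7 N limit. I backed off at once and raised the arm clear.

**Last checks:**
- **Position:** the carriage sits midway between the two neighbouring holes in the picture (213 and 427 px, knob at 320 px).
- **Pin:** the knob stands in the same place and size against the carriage as at the start, when the pin was home. This agrees to about 1 mm. I did not push again to test the lock.
- **Dripper and crockery:** the dripper sits level, and the glass, jug and cup look unmoved.
- **Contact:** the tool is clear and reads under 0.5 N.

**What went wrong:** the first grasp missed. The real fingertips seemed to end about 30 mm short of the stated TCP, so the fingers closed on top of the knob with about 6 N. I saw this in the wrist picture, opened, went lower and gripped the head properly (opening 0.30, about 28 mm).

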